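# Loaded pull check on the spring tester

### The job

Stand one brass slug in each of the two pockets of the pull tester's carriage. Then pull the carriage out against its spring until the black pointer is over the green band, never past it, hold it there for a second, and ease it back until it is fully home, without letting it snap, so that the red follower is left reading in the green band and both slugs are still in their pockets. Leave everything else where it is.

Things in the scene. Friction and masses are not known exactly. Their poses are not given: they have to be found in the camera images.
- tester: Fixed spring pull tester: blue base plate 350 x 200 x 12 mm, grey spring housing (70 x 130 mm, top at 74 mm, near face at local x +117 mm) at its far end. Origin on the worktop on the centre line. x runs from the handle end (plate edge at -160 mm) to the housing end (+190 mm); the pull is towards -x. White scale strip with ticks every 10 mm along local y = -82 mm.
- carriage (a joint): How far the aluminium carriage is pulled out along the tester's -x, m: 0 = home against the spring, end stop at 0.115. The spring pulls it home with about 4 N at home and 16 N near full pull.
- handle (a point): Grip point of the carriage's upright orange handle: a paddle 14 mm thick along the pull, 46 mm wide across, top 102 mm above the worktop; this point is on its centre, 17 mm below its top. Its axes are the tester's. The pocket block begins 28 mm behind the handle's face; the pocket centres lie 65 mm behind the handle.
- pocket0 (a point): Centre of the mouth of one round pocket in the carriage's aluminium block (60 mm along the pull, 130 mm across, top 42 mm above the worktop). Hole 34 mm in diameter, 18 mm deep with a closed floor. The two pockets are 64 mm apart across the pull.
- pocket1 (a point): Centre of the mouth of the other pocket, same size.
- pointer (a point): Tip of the carriage's thin black pointer, 21 mm above the worktop over the scale strip; it moves with the carriage. Its axes are the tester's.
- band: Green target band lying on the scale strip, 14 mm long along the pull and 32 mm across, 2 mm thick; origin at its centre, axes as the tester's. Its place on the scale differs from time to time, 55 to 95 mm in front of the pointer's home.
- follower_mark (a point): Top of the red follower beside the scale strip. The carriage pushes it along as it is pulled, level with the pointer, and it stays at the farthest reading when the carriage goes back. It starts at the pointer's home and the robot cannot touch it.
- slug_a: Brass test slug, upright cylinder 30 mm in diameter, 50 mm high, about 0.3 kg; origin at the centre of its underside, z up. It stands on the parts mat.
- slug_b: Second brass test slug, same as the other.
- mat: Fixed black rubber parts mat, 190 x 250 mm, 4 mm thick, origin under its centre; six small things stand on it in two rows of three, about 85 mm (mat x) by 78 mm (mat y) apart, in any order.
- capacitor: Bystander on the mat: aluminium motor capacitor, upright can 38 mm in diameter, 68 mm high with its tabs; origin under its centre.
- bearing: Bystander on the mat: steel ring bearing 48 mm in diameter, 15 mm high; origin under its centre.
- pulley: Bystander on the mat: white plastic pulley 48 mm in diameter, 34 mm high; origin under its centre.
- jar: Bystander on the mat: clear jar with a blue cap, 42 mm in diameter, 55 mm high; origin under its centre.
- spray: Bystander: spray can, steel with a yellow label, 58 mm in diameter, 175 mm high, between tester and mat; origin under its centre.
- meter: Bystander: yellow multimeter lying flat, 150 x 75 mm, 40 mm high, between the robot and the spray can; origin under its centre.
- driver: Bystander: red-handled screwdriver 170 mm long lying beyond the spray can; origin on its underside.

How it is judged:
By the outcome, as a careful person would: the job done as asked, in the order asked, and still so for the second after the job is handed in, with the robot touching nothing.
It also fails if it takes over 72 s, if anything falls off the work surface, if the arm or the gripper's body presses on something with over 40 N, if the wrist force passes 120 N, or if a joint passes its speed limit or range.

### The arm

A 6-joint arm with a two-finger parallel gripper is mounted at the origin on the work surface. World frame = base frame: x ahead of the robot, y to its left, z up, the work surface at z = 0. Lengths are in m, angles in degrees, forces in N, time in s.
With the tool pointing down it reaches from about 0.35 to 0.875 m from the base axis. Payload 4.2 kg.
Tool frame: the origin (TCP) lies on the mounting face of the last link; the fingertips stand 182 mm ahead of it and the grasp point (between the pads) lies 164 mm ahead of it (r.tcp_to_grasp is the distance from the TCP to the grasp point, in m); z points along the fingers, y is the line along which they close (so a half turn about z gives the same grasp; the last joint's range is limited). The gripper opens to 87 mm and grips with 3 to 60 N. Pads are 19 mm wide; open, the fingers measure 117 mm over their backs; the gripper's body (75 mm by 190 mm) begins 51 mm behind the grasp point.
Start: joints at [-53.996, 22.042, 0.453, 0, -68.411, -14.817], TCP at [0.226, -0.583, 0.405] pointing down, gripper open.
Joint ranges: [-179.83, 179.83], [-69.29, 118.12], [-61.27, 80.66], [-181.25, 117.63], [-171.15, -9.14], [-177.46, 177.46]. Speed limits (degrees/s): [159.86, 159.86, 180, 180, 180, 180].

### API

Orientations are given as a 3x3 rotation matrix whose columns are the frame's x, y, z axes.
In Python, from station import sense, eyes, r gives the robot as it stands.
- The arm moves only by the tool jog_arm, never from a script. Its argument "increments" is a list of rows, each a list of 4 numbers: the shift along the tool's x, y, z normalised to -1 to 1, where 1 is 0.02 m, then the turn about the tool's z normalised to -1 to 1, where 1 is 0.08 rad. A call has 1 to 10 rows; each row shifts and turns the commanded pose from where the row before left it, along the tool's axes as they then stand; what a row does not reach is not made up. A row lasts 1/10 s, in which the tool goes at most 50 mm and 8.59 degrees, less where a joint would pass 70% of its speed; a pose out of reach is approached as far as the arm can. A call with a number of a shift or a turn outside -1 to 1 is refused whole. A call with a gripper value outside its range is refused whole. "grip" is the finger opening in mm, from 0 to 87, set as the call begins (left out, the last holds). The fingers move at their own pace and stop on an object; the grip force is fixed at half the most. Time passes only in rows, so rows that do not move let the fingers close. It gives the time, the measured TCP pose, the force, the opening and the grip force at its end, in the units of the state.
- sense(): the state, without advancing time (a new reading comes with each control period).
- eyes.capture(name): name is "scene" or "top" or "wrist"; returns the picture (400x640x3 uint8, blue, green, red); there is no depth.
- eyes.get_calibration(name): a dict with "camera_matrix" (3x3 intrinsics, pixels), "k1" (the pictures are not rectified: a ray, as slopes to the right and down, at radius r is drawn at 1 + k1 r^2 times it, then the intrinsics apply), "R" (3x3) and "t" (3): a world point X has camera coordinates R X + t; the wrist camera has in their place "T_tool_cam" (4x4, takes a point from camera to tool coordinates, whose origin is the TCP and whose axes are the flange's). Camera axes: x right, y down, z forward; pixel columns grow to the right and rows downward; lengths in m; the calibration is good to about 2 mm. A picture is of the moment at which its call begins: read the wrist's pose just before it. get_calibration takes no time and is no camera call.
- r.finish_job(): hands the job in; it is judged then, once.
Trained networks look in the newest picture that a camera, given by its name, has taken for a name from the list of things; names that differ only in an ending like _2 or _b are one class to them, and where a whole thing is asked for, a point or a joint stands for the part that bears it (a point fixed in the world has none). Each returns a list of dicts, best first, with "conf" (0 to 1); they miss things now and then, are a little off and sometimes report something else, mostly with a low value. They report only what shows in the picture. A call takes as long as a camera call.
- eyes.spot_in(camera, name): "centre" ([x, y, z] in m, in world coordinates, good to about 4 mm: the middle of the surface that is visible of it).
- eyes.outline_of(camera, name): "mask" (400x640 bool, what is visible of it).
The state is a dict: "time_s": time; "joints": joint angles; "joint_velocities": joint speeds; "effort": joint torques, N m; "tcp_pos": TCP position; "ee_rot": TCP orientation; "wrist_force": force on the tool from outside, world axes, zero at the start; "moment": the same for the moment, N m; "gripper_width": opening from 0.0 (shut) to 1.0 (fully open); "gripper_force": force on a finger pad.
Only numpy, scipy, OpenCV 4.12 (cv2) and the standard library are available. Lean on these libraries where they do the work, as an engineer would, in place of code of your own. Each camera call takes 0.05 s, during which the arm holds its last target. There are 200 camera calls.

## Working session

There is one attempt and no reset: what is moved stays moved. The work goes in short steps, Python scripts to look and compute and a tool call to move; the robot and the scene stay as the last step left them, time stands still between calls to the robot, and variables do not carry over. Pictures are saved under pics/ and viewed, at most 10 in all, crops included, and the job is handed in when it is done.

Besides the shell and the picture viewer there is one more tool, called after "Emit:" as a command line: name --pt "numbers of a row" for each row, then --argument value for the rest. jog_arm: Moves the arm, as the interface text tells. Its arguments: {"type":"object","properties":{"increments":{"type":"array"},"grip":{"type":"number"}},"required":["increments"]}

```bash
mkdir -p pics; cat > h.py <<'E'
import numpy as np, cv2
from station import sense, eyes, r
def cap(c,f=None):
    im=eyes.capture(c)
    if f: cv2.imwrite('pics/'+f,im)
    return im
def spots(c,names,k=3):
    for n in names:
        print(c,n,[(np.round(d['centre'],4).tolist(),round(d['conf'],2)) for d in eyes.spot_in(c,n)[:k]])
E
python3 - <<'E'
from h import *
s=sense();print(s['time_s'],np.round(s['ee_rot'],3).tolist(),s['tcp_pos'],s['gripper_width'])
cap('top','top0.png')
spots('top',['tester','carriage','handle','band','pointer','follower_mark','slug_a','mat','capacitor','spray','meter','driver','jar','pulley','bearing'])
cap('scene','scene0.png')
spots('scene',['handle','slug_a','band','capacitor'])
print(sense()['time_s'])
E
```

```text
0.0 [[-0.932, -0.361, -0.001], [-0.361, 0.932, 0.002], [0.0, 0.002, -1.0]] [ 0.22587469 -0.58252604  0.40364508] 1.0003784414992687
top tester [([0.5811, 0.2207, 0.0069], 0.64)]
top carriage [([0.5952, 0.2183, 0.0425], 0.92), ([0.5438, 0.0069, 0.1777], 0.66), ([0.5779, 0.2217, 0.0102], 0.23)]
top handle [([0.5993, 0.2195, 0.0452], 0.62)]
top band [([0.5334, 0.1546, 0.0118], 0.54)]
top pointer [([0.5979, 0.2192, 0.0389], 0.9)]
top follower_mark []
top slug_a [([0.5972, 0.2192, 0.0412], 0.71), ([0.5358, -0.2697, 0.0206], 0.66), ([0.6335, -0.2028, 0.0252], 0.61)]
top mat [([0.5837, -0.1999, 0.007], 0.83), ([0.6319, -0.2009, 0.0233], 0.55)]
top capacitor [([0.5418, -0.1911, 0.0636], 0.48)]
top spray [([0.5413, 0.01, 0.1756], 0.61)]
top meter [([0.4045, -0.0041, 0.0338], 0.98), ([0.5349, 0.156, 0.0142], 0.72), ([0.5825, -0.1992, 0.0075], 0.18)]
top driver [([0.704, -0.0051, 0.0221], 0.62), ([0.6338, -0.1988, 0.023], 0.51), ([0.5442, -0.1931, 0.0648], 0.22)]
top jar [([0.6146, -0.2805, 0.0604], 0.85), ([0.579, 0.2195, 0.0079], 0.3)]
top pulley [([0.6314, -0.1975, 0.0247], 0.74)]
top bearing [([0.5349, -0.2677, 0.0198], 0.71)]
scene handle []
scene slug_a [([0.6466, -0.1356, 0.0525], 0.65), ([0.5668, -0.1395, 0.0492], 0.65), ([0.5336, -0.2684, 0.0185], 0.37)]
scene band [([0.5353, 0.1527, 0.0142], 0.64)]
scene capacitor [([0.5459, -0.2045, 0.0588], 0.87)]
1.05
```

View pics/top0.png

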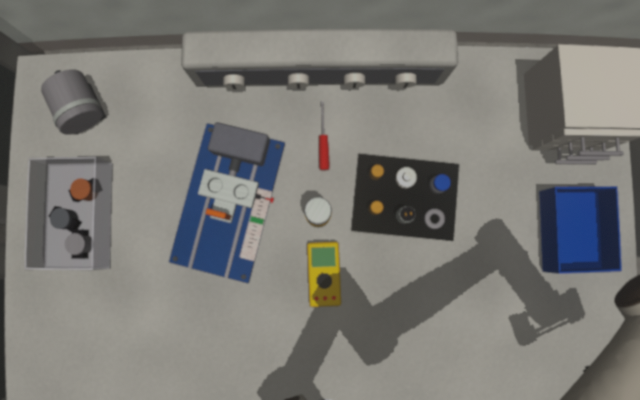

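View pics/scene0.png

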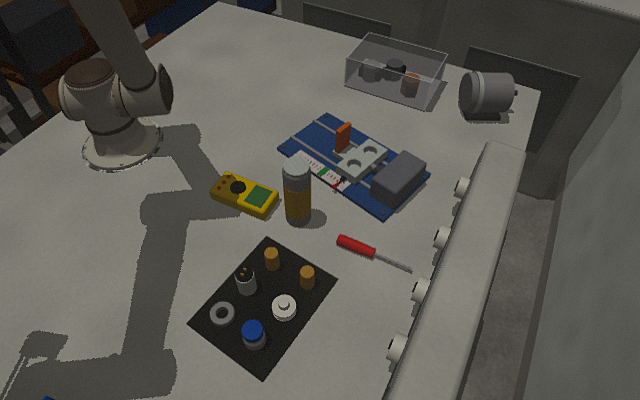

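```bash
cat >> h.py <<'E'
def cam(c,s=None):
    k=eyes.get_calibration(c); K=np.array(k['camera_matrix']); k1=k['k1']
    if 'T_tool_cam' in k:
        T=np.array(k['T_tool_cam']); W=np.eye(4); W[:3,:3]=s['ee_rot']; W[:3,3]=s['tcp_pos']
        M=np.linalg.inv(W@T); R,t=M[:3,:3],M[:3,3]
    else: R,t=np.array(k['R']),np.array(k['t'])
    return K,np.array([k1,0,0,0.]),R,t
def toplane(C,px,z):
    K,D,R,t=C
    u=cv2.undistortPoints(np.float64(px).reshape(-1,1,2),K,D).reshape(-1,2)
    d=np.c_[u,np.ones(len(u))]@R; o=-R.T@t
    return o+d*((z-o[2])/d[:,2])[:,None]
def proj(C,X):
    K,D,R,t=C
    return cv2.projectPoints(np.float64(X).reshape(-1,1,3),cv2.Rodrigues(R)[0],t,K,D)[0].reshape(-1,2)
def blobs(m,amin=8):
    n,l,st,ce=cv2.connectedComponentsWithStats(m.astype(np.uint8))
    return [(ce[i],st[i,4],l==i) for i in range(1,n) if st[i,4]>=amin]
E
python3 - <<'E'
from h import *
im=cv2.imread('pics/top0.png'); hsv=cv2.cvtColor(im,cv2.COLOR_BGR2HSV); H,S,V=cv2.split(hsv)
C=cam('top'); print('campos',-C[2].T@C[3])
blue=(H>100)&(H<125)&(S>120)&(V>40)
b=[x for x in blobs(blue) if x[0][0]<320]; 
m=np.zeros_like(H)
for x in b:
    if x[1]>50: m|=x[2].astype(np.uint8)
pts=np.argwhere(m)[:,::-1]
P=toplane(C,pts,0.012)
print('plate',cv2.minAreaRect(np.float32(P[:,:2]*1000)), cv2.boxPoints(cv2.minAreaRect(np.float32(P[:,:2]*1000))).tolist())
for nm,mm,z in [('orange',(H>5)&(H<22)&(S>140)&(V>90),.054),('green',(H>45)&(H<85)&(S>100),.014),('red',((H<4)|(H>172))&(S>140),.02)]:
    for ce,a,l in blobs(mm): print(nm,ce.round(1),a,toplane(C,[ce],z)[0].round(4),np.median(hsv[l],0))
E
```

```text
campos [0.46768107 0.00655637 1.23090255]
plate ((579.3413696289062, 226.6029510498047), (192.98133850097656, 341.9674072265625), 75.15760803222656) [[389.34552001953125, 177.13113403320312], [719.9028930664062, 89.53240966796875], [769.3372192382812, 276.07476806640625], [438.77984619140625, 363.6734924316406]]
orange [377.1 170.6] 133 [ 0.6438 -0.1305  0.054 ] [ 19. 171. 155.]
orange [ 80.1 189.1] 302 [0.6093 0.5731 0.054 ] [ 10. 160. 136.]
orange [376.5 206.9] 139 [ 0.5595 -0.1272  0.054 ] [ 19. 174. 158.]
orange [215.7 213.1] 106 [0.5492 0.244  0.054 ] [ 11.  193.5 168. ]
orange [316.3 297.8] 26 [0.3537 0.0138 0.054 ] [ 16.5 176.  109. ]
orange [324.5 297.7] 30 [ 0.3539 -0.0049  0.054 ] [ 16.5 177.5 106.5]
orange [333.4 297.4] 30 [ 0.3543 -0.025   0.054 ] [ 17.5 179.  107. ]
green [256.4 219.9] 41 [0.5349 0.1543 0.014 ] [ 66. 135. 124.]
red [323.5 152.4] 263 [ 0.6945 -0.007   0.02  ] [  1. 190. 152.]
```

Emit:
jog_arm --pt "-1 0.64 0 0" --pt "-1 0.64 0 0" --pt "-1 0.64 0 0" --pt "-1 0.64 0 0" --pt "-1 0.64 0 0" --pt "-1 0.64 0 0" --pt "-1 0.64 0 0" --pt "-1 0.64 0 0" --pt "-1 0.64 0 0" --pt "-1 0.64 0 0"

```text
time_s: 2.05
tcp_pos: [0.3666, -0.3903, 0.405]
ee_rot: [[-0.932, -0.361, 0.0], [-0.361, 0.932, -0.0], [-0.0, -0.0, -1.0]]
wrist_force: [0.7, 0.2, 0.2]
gripper_width: 1.003
gripper_force: 0.0
```

Emit:
jog_arm --pt "-1 0.64 0 0" --pt "-1 0.64 0 0" --pt "-1 0.64 0 0" --pt "-1 0.64 0 0" --pt "-1 0.64 0 0" --pt "-1 0.64 0 0" --pt "-1 0.64 0 0" --pt "-1 0.64 0 0" --pt "-1 0.64 0 0" --pt "-1 0.64 0 0"

```text
time_s: 3.05
tcp_pos: [0.5068, -0.1986, 0.4049]
ee_rot: [[-0.932, -0.362, 0.0], [-0.362, 0.932, -0.0], [-0.0, -0.0, -1.0]]
wrist_force: [0.1, 0.9, 0.0]
gripper_width: 0.996
gripper_force: 0.0
```

Emit:
jog_arm --pt "-1 0.64 0 0" --pt "-1 0.64 0 0" --pt "0 0 0 -0.98" --pt "0 0 0 -0.98" --pt "0 0 0 -0.98" --pt "0 0 0 -0.98" --pt "0 0 0 -0.98" --pt "0 0 0 -0.98" --pt "0 0 0 -0.98" --pt "0 0 0 -0.98"

```text
time_s: 4.05
tcp_pos: [0.5343, -0.1611, 0.4048]
ee_rot: [[-0.54, -0.842, 0.0], [-0.842, 0.54, 0.0], [-0.0, -0.0, -1.0]]
wrist_force: [-0.1, -0.1, 0.5]
gripper_width: 0.998
gripper_force: 0.0
```

Emit:
jog_arm --pt "0 0 0 -0.98" --pt "0 0 0 -0.98" --pt "0 0 0 -0.98" --pt "0 0 0 -0.98" --pt "0 0 0 0" --grip 60

```text
time_s: 4.55
tcp_pos: [0.5344, -0.1611, 0.4048]
ee_rot: [[-0.257, -0.966, 0.0], [-0.966, 0.257, -0.0], [-0.0, -0.0, -1.0]]
wrist_force: [0.3, 0.9, -0.6]
gripper_width: 0.71
gripper_force: 0.0
```

```bash
cat >> h.py <<'E'
def togo(s,target,grasp=True):
    "units of 20mm along tool x,y,z for the grasp point to go to target"
    p=np.array(s['tcp_pos'])+np.array(s['ee_rot'])[:,2]*(r.tcp_to_grasp if grasp else 0)
    return (np.array(s['ee_rot']).T@(np.array(target)-p)/0.02).round(2)
E
python3 - <<'E'
from h import *
s=sense();im=cap('wrist','w1.png');C=cam('wrist',s)
print(C[0],C[1],-C[2].T@C[3])
hsv=cv2.cvtColor(im,cv2.COLOR_BGR2HSV);H,S,V=cv2.split(hsv)
for ce,a,l in blobs((H>5)&(H<24)&(S>120)&(V>60),60):
    print(ce.round(1),a,toplane(C,[ce],.054)[0].round(4),np.median(hsv[l],0))
spots('wrist',['slug_a'])
for d in [(0.5595,-.1272,.054),(.6438,-.1305,.054)]: print(proj(C,d))
E
```

```text
[[290.4214543    0.         321.09026136]
 [  0.         290.4214543  197.41167536]
 [  0.           0.           1.        ]] [-0.03533895  0.          0.          0.        ] [ 0.51542411 -0.23588777  0.38411858]
[308.1 207.3] 690 [ 0.5588 -0.1339  0.054 ] [ 18. 157. 155.]
[244.6 220.5] 762 [ 0.638  -0.1374  0.054 ] [ 18. 155. 117.]
[442.3 233.8] 515 [ 0.4075 -0.0578  0.054 ] [ 23. 203. 131.]
[202.9 276.9] 519 [ 0.717  -0.0772  0.054 ] [ 19. 145. 112.]
[439.2 277. ] 523 [0.4198 0.0022 0.054 ] [ 19. 143. 102.]
[399.6 318.2] 5436 [0.4812 0.0518 0.054 ] [ 19. 145.  97.]
wrist slug_a [([0.6381, -0.1367, 0.0503], 0.81)]
[[308.98836032 212.54736548]]
[[242.02971368 226.76531523]]
```

View pics/w1.png

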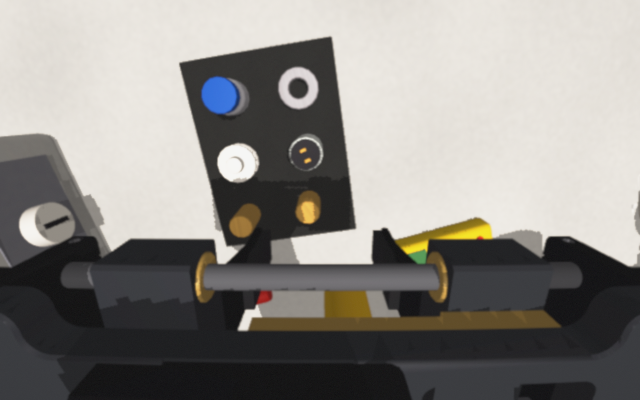

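```bash
cat >> h.py <<'E'
from scipy.optimize import least_squares
def cyl(C,x,y,z0=.004,h=.05,rad=.015):
    a=np.linspace(0,2*np.pi,60); c=np.c_[x+rad*np.cos(a),y+rad*np.sin(a)]
    P=np.r_[np.c_[c,0*a+z0],np.c_[c,0*a+z0+h]]
    hull=cv2.convexHull(np.float32(proj(C,P)))
    return hull
def fitcyl(C,ce,x0,**k):
    def f(q):
        M=cv2.moments(cyl(C,*q,**k)); return np.array([M['m10'],M['m01']])/M['m00']-ce
    q=least_squares(f,x0,diff_step=1e-3).x
    return q,cv2.contourArea(cyl(C,*q,**k))
def orange(im,lo=5,hi=24):
    H,S,V=cv2.split(cv2.cvtColor(im,cv2.COLOR_BGR2HSV)); return (H>lo)&(H<hi)&(S>110)&(V>45)
E
python3 - <<'E'
from h import *
for c,f in [('top','top0.png'),('wrist','w1.png'),('scene','scene0.png')]:
    C=cam(c,sense());im=cv2.imread('pics/'+f)
    for ce,a,l in blobs(orange(im),60):
        q,A=fitcyl(C,ce,[.6,-.13])
        if .5<q[0]<.7 and -.2<q[1]<-.1: print(c,ce.round(1),a,q.round(4),A)
E
```

```text
top [376.8 170.9] 169 [ 0.6464 -0.1323] 173.665098402882
top [376.1 207. ] 174 [ 0.561  -0.1288] 163.68096898216754
wrist [308.1 207.3] 704 [ 0.5614 -0.1278] 698.6666358136572
wrist [244.6 220.5] 775 [ 0.6457 -0.1313] 777.8340680063702
scene [271.4 258.2] 304 [ 0.5588 -0.128 ] 329.8469956051558
scene [306.9 276.7] 319 [ 0.6434 -0.131 ] 339.66186386253685
```

```bash
python3 - <<'E'
from h import *
print(togo(sense(),[.5612,-.128,.045]))
E
```

```text
[-1.95 -0.87  9.82]
```

Emit:
jog_arm --pt "-0.98 -0.44 0.6 0" --pt "-0.97 -0.43 0.7 0" --pt "0 0 1 0" --pt "0 0 1 0" --pt "0 0 1 0" --pt "0 0 1 0" --pt "0 0 1 0" --pt "0 0 1 0" --pt "0 0 1 0" --pt "0 0 1 0"

```text
time_s: 5.65
tcp_pos: [0.5615, -0.1272, 0.2171]
ee_rot: [[-0.257, -0.966, -0.001], [-0.966, 0.257, -0.0], [0.0, 0.001, -1.0]]
wrist_force: [0.3, -1.4, 0.3]
gripper_width: 0.686
gripper_force: 0.0
```

Emit:
jog_arm --pt "0 0 0.52 0" --pt "0 0 0 0" --pt "0 0 0 0"

```text
time_s: 5.95
tcp_pos: [0.5617, -0.1277, 0.2086]
ee_rot: [[-0.257, -0.966, 0.0], [-0.966, 0.257, -0.0], [0.0, -0.0, -1.0]]
wrist_force: [0.6, -0.3, -0.2]
gripper_width: 0.691
gripper_force: 0.0
```

Emit:
jog_arm --pt "0 0 0 0" --pt "0 0 0 0" --pt "0 0 0 0" --pt "0 0 0 0" --pt "0 0 0 0" --pt "0 0 0 0" --grip 22

```text
time_s: 6.55
tcp_pos: [0.5611, -0.1279, 0.2086]
ee_rot: [[-0.257, -0.966, -0.0], [-0.966, 0.257, -0.0], [0.0, 0.0, -1.0]]
wrist_force: [-0.9, 0.9, 2.7]
gripper_width: 0.332
gripper_force: 30.0
```

Emit:
jog_arm --pt "0 0 -0.5 0" --pt "0 0 -1 0" --pt "0 0 -1 0" --pt "0 0 -1 0" --pt "0 0 -1 0" --pt "0 0 -1 0" --pt "0 0 -1 0" --pt "0 0 -1 0" --pt "0 0 -1 0" --pt "0 0 -1 0"

```text
time_s: 7.55
tcp_pos: [0.5607, -0.1279, 0.399]
ee_rot: [[-0.258, -0.966, -0.001], [-0.966, 0.258, 0.001], [-0.0, 0.001, -1.0]]
wrist_force: [0.3, -0.4, -2.3]
gripper_width: 0.334
gripper_force: 30.0
```

Emit:
jog_arm --pt "-0.5 0 -0.5 0" --pt "-1 0.12 0 0" --pt "-1 0.12 0 0" --pt "-1 0.12 0 0" --pt "-1 0.12 0 0" --pt "-1 0.12 0 0" --pt "-1 0.12 0 0" --pt "-1 0.12 0 0" --pt "-1 0.12 0 0" --pt "-1 0.12 0 0"

```text
time_s: 8.55
tcp_pos: [0.589, 0.0627, 0.4075]
ee_rot: [[-0.257, -0.966, -0.002], [-0.966, 0.257, 0.0], [0.0, 0.002, -1.0]]
wrist_force: [-0.2, 0.2, -2.9]
gripper_width: 0.334
gripper_force: 30.0
```

Emit:
jog_arm --pt "-1 0.12 0 0" --pt "-1 0.12 0 0" --pt "-1 0.12 0 0" --pt "-1 0.12 0 0" --pt "-1 0.12 0 0" --pt "-1 0.12 0 0" --pt "-1 0.12 0 0" --pt "-1 0.12 0 0" --pt "-1 0.12 0 0" --pt "-1 0.12 0 0"

```text
time_s: 9.55
tcp_pos: [0.6177, 0.2624, 0.4083]
ee_rot: [[-0.257, -0.966, -0.0], [-0.966, 0.257, -0.0], [0.0, 0.0, -1.0]]
wrist_force: [-0.0, -0.5, -3.0]
gripper_width: 0.334
gripper_force: 30.0
```

Emit:
jog_arm --pt "-0.5 0 0 0" --pt "0 0 0 0" --pt "0 0 0 0"

```text
time_s: 9.85
tcp_pos: [0.6201, 0.2702, 0.4081]
ee_rot: [[-0.257, -0.966, -0.001], [-0.966, 0.257, -0.001], [0.001, 0.001, -1.0]]
wrist_force: [-0.4, 0.5, -2.4]
gripper_width: 0.337
gripper_force: 30.0
```

```bash
python3 - <<'E'
from h import *
s=sense();print(s['tcp_pos'],s['wrist_force'],s['gripper_width']);im=cap('wrist','w2.png')
spots('wrist',['pocket0','handle','pointer','band','follower_mark','slug_a'])
E
```

```text
[0.62008865 0.27021012 0.40810236] [-0.39346679  0.47935695 -2.37345337] 0.33658527065003313
wrist pocket0 [([0.5973, 0.2218, 0.0377], 0.97)]
wrist handle [([0.5966, 0.222, 0.0421], 0.88)]
wrist pointer [([0.5985, 0.2229, 0.0435], 0.93)]
wrist band [([0.5374, 0.1524, 0.0135], 0.91)]
wrist follower_mark []
wrist slug_a [([0.6205, 0.2545, 0.2506], 0.87)]
```

View pics/w2.png

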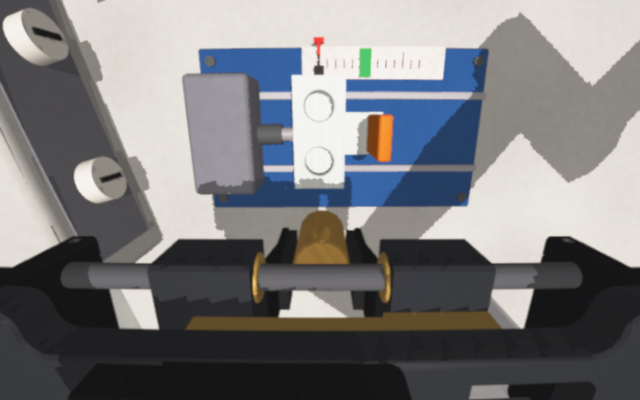

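```bash
python3 - <<'E'
from h import *
im=cv2.imread('pics/w2.png');C=cam('wrist',sense())
hsv=cv2.cvtColor(im,cv2.COLOR_BGR2HSV);H,S,V=cv2.split(hsv)
g=cv2.cvtColor(im,cv2.COLOR_BGR2GRAY)
# plate angle
m=np.zeros_like(H); m[40:215,180:500]=((H>100)&(H<125)&(S>120)&(V>40))[40:215,180:500]
pts=max(blobs(m,1),key=lambda b:b[1]); P=toplane(C,np.argwhere(m)[:,::-1],.012)[:,:2]
rr=cv2.minAreaRect(np.float32(P*1000));print('plate',rr)
for nm,mm,z in [('green',(H>45)&(H<85)&(S>100),.014),('red',((H<6)|(H>172))&(S>140)&(V>90),.025),('black',(V<50)&(S<140),.021),('handle',orange(im,2,24),.102)]:
    for ce,a,l in blobs(mm,10):
        if ce[1]<200 and ce[0]>200: 
            ys,xs=np.where(l);print(nm,ce.round(1),a,(xs.min(),xs.max(),ys.min(),ys.max()),toplane(C,[ce],z)[0].round(4))
cr=cv2.resize(im[25:205,280:410],None,fx=4,fy=4,interpolation=cv2.INTER_CUBIC)[:600]; cv2.imwrite('pics/w2c.png',cr)
E
```

```text
plate ((581.3413696289062, 225.54544067382812), (195.4517822265625, 344.3335876464844), 75.23233795166016)
green [364.7  61.8] 276 (np.int64(360), np.int64(370), np.int64(49), np.int64(75)) [0.5362 0.1526 0.014 ]
red [318.1  42.1] 65 (np.int64(314), np.int64(322), np.int64(38), np.int64(54)) [0.5847 0.12   0.025 ]
handle [379.8 136.5] 1054 (np.int64(367), np.int64(392), np.int64(115), np.int64(161)) [0.5521 0.2317 0.102 ]
```

View pics/w2c.png

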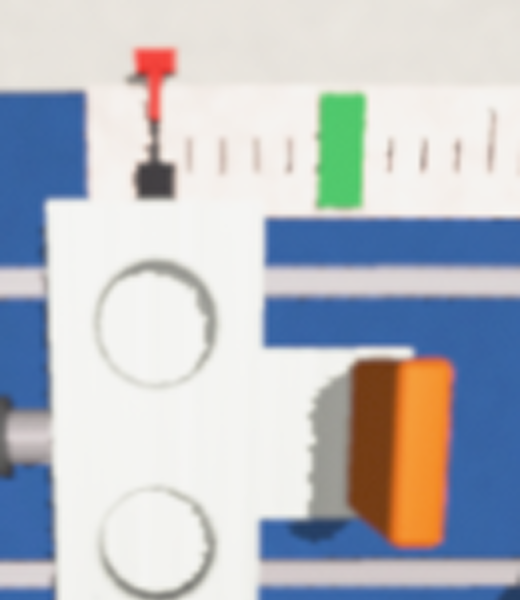

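```bash
python3 - <<'E'
from h import *
C=cam('wrist',sense())
a=np.deg2rad(-14.8);ex=np.array([np.cos(a),np.sin(a)]);ey=np.array([-ex[1],ex[0]])
im=cv2.imread('pics/w2.png').astype(float).min(2)
pk=toplane(C,[[318.6,105.6],[318.8,160.9]],.042)[:,:2]
# refine: block top rectangle (60x130) from mask of white, and pockets by rim darkness
g=cv2.GaussianBlur(im.astype(np.float32),(0,0),.6)
def rim(q,rad=.017):
    t=np.linspace(0,2*np.pi,90); X=np.c_[q[0]+rad*np.cos(t),q[1]+rad*np.sin(t),0*t+.042]
    p=proj(C,X).astype(np.float32); return cv2.remap(g,p[:,0].copy(),p[:,1].copy(),cv2.INTER_LINEAR).mean()
for p in pk:
    gr=[(rim(p+[i*.0005,j*.0005]),i,j) for i in range(-8,9) for j in range(-8,9)]
    print(p.round(4),sorted(gr)[:4])
d=pk[1]-pk[0];print('dist',np.linalg.norm(d),'along',d@ex,d@ey,'mid',pk.mean(0))
pt=toplane(C,[[318.5,62]],.021)[0,:2];bd=toplane(C,[[364.7,61.8]],.014)[0,:2]
print('pointer',pt,'band',bd,'pull',(pt-bd)@ex)
print('ptr-pocket along',(pt-pk.mean(0))@ex)
print('scene/top band .5334,.1546; top:', )
for c,f in [('top','top0.png'),('scene','scene0.png')]:
    CC=cam(c); h=cv2.cvtColor(cv2.imread('pics/'+f),cv2.COLOR_BGR2HSV);H,S,V=cv2.split(h)
    for ce,ar,l in blobs((H>45)&(H<85)&(S>100),8): 
        q=toplane(CC,[ce],.014)[0,:2]; print(c,ce,ar,q,(pk.mean(0)-q)@ex)
# handle: from box hull centroid
from itertools import product
def hb(q):
    X=[np.r_[np.array(q)+ex*sx*.007+ey*sy*.023,z] for sx,sy,z in product([-1,1],[-1,1],[.045,.102])]
    M=cv2.moments(cv2.convexHull(np.float32(proj(C,X)))); return np.array([M['m10'],M['m01']])/M['m00']
q=least_squares(lambda q:hb(q)-[379.8,136.5],[.55,.23],diff_step=1e-3).x
print('handle',q,'pocket-handle along',(pk.mean(0)-q)@ex,(pk.mean(0)-q)@ey)
E
```

```text
[0.6021 0.1875] [(np.float32(196.12947), 2, 1), (np.float32(196.24818), 1, 1), (np.float32(196.41603), 2, 2), (np.float32(196.79193), 1, 2)]
[0.6184 0.2489] [(np.float32(190.93523), 0, -2), (np.float32(191.06953), 1, -2), (np.float32(191.77455), 0, -1), (np.float32(191.98901), 1, -1)]
dist 0.06347719033711331 along 7.086442934491505e-05 0.06347715078141714 mid [0.61023152 0.21818867]
pointer [0.58954641 0.13981243] band [0.53617796 0.1525955 ] pull 0.05486324223175412
ptr-pocket along 2.2031177228074104e-05
scene/top band .5334,.1546; top:
top [256.43902439 219.87804878] 41 [0.53487956 0.15425481] 0.056520397691698754
scene [322.96226415 170.69811321] 53 [0.53348604 0.15422666] 0.05786050244962294
scene [257.76190476 195.7172619 ] 336 [0.43475688 0.00960198] 0.1163703949804765
handle [0.54829653 0.23419188] pocket-handle along 0.06396814875154641 0.00034874994489062183
```

```bash
python3 - <<'E'
from h import *
s=sense();C=cam('wrist',s);im=cv2.imread('pics/w2.png');m=orange(im)
x,y,_=s['tcp_pos'];hh=cyl(C,x,y,z0=.2035);w=np.zeros(m.shape,np.uint8);cv2.fillConvexPoly(w,np.round(hh).astype(int),1)
for rr in range(206,264,6):
    a=np.where(m[rr,280:370])[0];b=np.where(w[rr])[0]
    print(rr,(a.min()+280,a.max()+280) if len(a) else 0,(b.min(),b.max()) if len(b) else 0)
d=proj(C,[[x,y,.2035],[x-.966*.01,y+.257*.01,.2035],[x-.257*.01,y-.966*.01,.2035]]);print(d)
# top camera view now: rim fit of pockets
print(togo(s,[.6022,.1873,.0646+.045]),togo(s,[.6186,.2491,.0646+.045]))
E
```

```text
206 0 0
212 (np.int64(315), np.int64(329)) (np.int64(311), np.int64(335))
218 (np.int64(306), np.int64(337)) (np.int64(304), np.int64(341))
224 (np.int64(302), np.int64(341)) (np.int64(301), np.int64(344))
230 (np.int64(301), np.int64(342)) (np.int64(300), np.int64(345))
236 (np.int64(300), np.int64(343)) (np.int64(299), np.int64(346))
242 (np.int64(297), np.int64(345)) (np.int64(298), np.int64(347))
248 (np.int64(296), np.int64(346)) (np.int64(297), np.int64(348))
254 (np.int64(294), np.int64(348)) (np.int64(296), np.int64(350))
260 (np.int64(293), np.int64(349)) (np.int64(294), np.int64(351))
[[322.4938945  229.20688131]
 [337.0979911  229.19244685]
 [322.50149869 215.46096257]]
[ 4.22 -0.2   6.78] [ 1.02 -0.19  6.78]
```

Emit:
jog_arm --pt "0.84 -0.03 0.4 0" --pt "0.84 -0.03 0.9 0" --pt "0.84 -0.03 0.9 0" --pt "0.84 -0.03 0.9 0" --pt "0.86 -0.04 0.9 0" --pt "0 0 1 0" --pt "0 0 1 0" --pt "0 0 1 0" --pt "0 0 0.5 0" --pt "0 0 0 0"

```text
time_s: 11.2
tcp_pos: [0.6011, 0.1876, 0.2569]
ee_rot: [[-0.258, -0.966, -0.003], [-0.966, 0.258, -0.002], [0.002, 0.002, -1.0]]
wrist_force: [-1.0, -0.3, -2.4]
gripper_width: 0.336
gripper_force: 30.0
```

Emit:
jog_arm --pt "0 0 0 0" --pt "0 0 0 0"

```text
time_s: 11.4
tcp_pos: [0.6019, 0.1882, 0.2598]
ee_rot: [[-0.257, -0.966, 0.003], [-0.966, 0.257, 0.001], [-0.002, -0.002, -1.0]]
wrist_force: [-0.4, -0.1, -1.3]
gripper_width: 0.334
gripper_force: 30.0
```

```bash
python3 - <<'E'
from h import *
s=sense();print(s['tcp_pos'],s['wrist_force']);print(togo(s,[.6022,.1873,.0646]))
a=cap('wrist'); b=cap('scene')
cv2.imwrite('pics/hov.png',np.vstack([a[100:300,160:480],cv2.resize(b[100:220,280:440],(320,240),interpolation=cv2.INTER_CUBIC)]))
E
```

```text
[0.60193435 0.18821732 0.25980699] [-0.40451945 -0.12752365 -1.27774717]
[ 0.06 -0.    1.59]
```

View pics/hov.png

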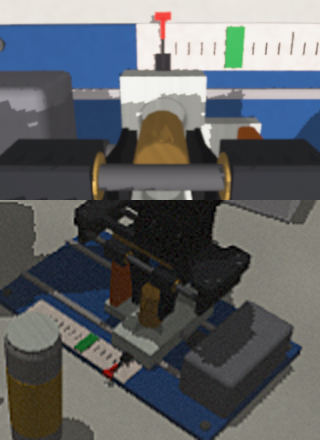

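Emit:
jog_arm --pt "0.04 0.03 0.2 0" --pt "0 0 0.2 0" --pt "0 0 0.2 0" --pt "0 0 0.2 0" --pt "0 0 0 0" --pt "0 0 0 0"

```text
time_s: 12.1
tcp_pos: [0.6007, 0.1874, 0.2421]
ee_rot: [[-0.257, -0.966, -0.0], [-0.966, 0.257, -0.0], [0.0, 0.0, -1.0]]
wrist_force: [0.4, 0.8, -2.4]
gripper_width: 0.334
gripper_force: 30.0
```

Emit:
jog_arm --pt "0 0 0.2 0" --pt "0 0 0.2 0" --pt "0 0 0.15 0" --pt "0 0 0.08 0" --pt "0 0 0 0" --pt "0 0 0 0"

```text
time_s: 12.7
tcp_pos: [0.6007, 0.1874, 0.2298]
ee_rot: [[-0.257, -0.966, 0.0], [-0.966, 0.257, -0.0], [0.0, -0.0, -1.0]]
wrist_force: [0.2, 0.8, -1.9]
gripper_width: 0.338
gripper_force: 30.0
```

Emit:
jog_arm --pt "0 0 0.05 0" --pt "0 0 0 0"

```text
time_s: 12.9
tcp_pos: [0.6007, 0.1873, 0.2288]
ee_rot: [[-0.257, -0.966, 0.0], [-0.966, 0.257, 0.0], [-0.0, -0.0, -1.0]]
wrist_force: [-0.6, 0.1, -2.3]
gripper_width: 0.342
gripper_force: 30.0
```

Emit:
jog_arm --pt "0 0 0 0" --pt "0 0 0 0" --pt "0 0 0 0" --pt "0 0 -0.5 0" --pt "0 0 -1 0" --pt "0 0 -1 0" --pt "0 0 -1 0" --pt "0 0 -1 0" --pt "0 0 -1 0" --pt "0 0 -1 0" --grip 44

```text
time_s: 13.9
tcp_pos: [0.6006, 0.1873, 0.3609]
ee_rot: [[-0.257, -0.966, 0.001], [-0.966, 0.257, 0.001], [-0.001, -0.001, -1.0]]
wrist_force: [0.6, -0.6, 0.0]
gripper_width: 0.507
gripper_force: 0.0
```

Emit:
jog_arm --pt "0 0 -1 0" --pt "0 0 -1 0" --pt "0 0 -0.5 0" --pt "0 0 0 0" --grip 60

```text
time_s: 14.3
tcp_pos: [0.6007, 0.1873, 0.4111]
ee_rot: [[-0.257, -0.966, 0.004], [-0.966, 0.257, 0.002], [-0.003, -0.003, -1.0]]
wrist_force: [-0.8, 0.1, 0.5]
gripper_width: 0.678
gripper_force: 0.0
```

```bash
python3 - <<'E'
from h import *
s=sense();im=cap('wrist','w3.png');C=cam('wrist',s)
print(s['tcp_pos'])
for ce,a,l in blobs(orange(im,5,24),60):
    q,A=fitcyl(C,ce,[.6,.2],z0=.024)
    print(ce.round(1),a,q.round(4),A)
im=cap('scene','s3.png')
C=cam('scene')
for ce,a,l in blobs(orange(im,5,24),60):
    q,A=fitcyl(C,ce,[.6,.2],z0=.024); q2,_=fitcyl(C,ce,[.6,-.13])
    print(ce.round(1),a,q.round(4),A,q2)
print(togo(s,[.6452,-.1315,.0446]))
E
```

```text
[0.60072377 0.18729667 0.41113189]
[328.6  16.5] 1378 [0.5516 0.0241] 1148.964195308602
[412.7  10. ] 331 [0.4664 0.0394] 1343.128029411937
[322.4 179.3] 585 [0.6014 0.1875] 718.4073928815778
[378.1 207.5] 893 [0.5448 0.2396] 804.8336740813684
[207.1 277.2] 544 [0.7848 0.2783] 891.4024440224748
[434.9 277.4] 531 [0.4909 0.3562] 894.450205033645
[410.8 322.2] 4343 [0.5339 0.4196] 849.3253414607607
[152.7  40.6] 141 [-0.2227  0.3844] 163.66348440949514 [-0.25235403  0.40854136]
[11.  72.5] 68 [-0.5091  0.0396] 197.89148236848177 [-0.5467963   0.05404293]
[57.  93.4] 548 [-0.2778  0.0337] 220.15034487056255 [-0.30900005  0.04796286]
[13.3 84.7] 76 [-0.4426  0.0008] 211.47261421949588 [-0.47836476  0.01412857]
[342.3 137. ] 362 [0.5378 0.252 ] 246.27490876079537 [0.52939071 0.27246504]
[353.9 159.5] 192 [0.597  0.1928] 266.863747874042 [0.59029876 0.21155777]
[297.3 202.9] 692 [0.5424 0.0106] 302.9522949703969 [0.5341442  0.02430123]
[242.8 205.9] 302 [ 0.4408 -0.0538] 310.08410537801683 [ 0.42968932 -0.04196798]
[306.9 276.7] 314 [ 0.6486 -0.1403] 358.91945663280785 [ 0.64332383 -0.13085373]
[14.89 -6.19 10.13]
```

Emit:
jog_arm --pt "0.9 -0.37 0 0" --pt "1 -0.42 0 0" --pt "1 -0.42 0 0" --pt "1 -0.42 0 0" --pt "1 -0.42 0 0" --pt "1 -0.42 0 0" --pt "1 -0.42 0 0" --pt "1 -0.42 0 0" --pt "1 -0.42 0 0" --pt "1 -0.42 0 0"

```text
time_s: 15.4
tcp_pos: [0.6297, -0.0272, 0.4074]
ee_rot: [[-0.258, -0.966, -0.003], [-0.966, 0.258, -0.0], [0.001, 0.003, -1.0]]
wrist_force: [-0.3, -1.5, -0.4]
gripper_width: 0.69
gripper_force: 0.0
```

Emit:
jog_arm --pt "1 -0.42 0 0" --pt "1 -0.42 0 0" --pt "1 -0.42 0 0" --pt "1 -0.42 0.5 0" --pt "1 -0.36 1 0" --pt "0 0 1 0" --pt "0 0 1 0" --pt "0 0 1 0" --pt "0 0 0 0" --pt "0 0 0 0"

```text
time_s: 16.4
tcp_pos: [0.6435, -0.1331, 0.3181]
ee_rot: [[-0.258, -0.966, -0.002], [-0.966, 0.258, -0.001], [0.001, 0.002, -1.0]]
wrist_force: [-0.0, 0.3, 1.0]
gripper_width: 0.688
gripper_force: 0.0
```

```bash
python3 - <<'E'
from h import *
s=sense();im=cap('wrist','w4.png');C=cam('wrist',s)
for ce,a,l in blobs(orange(im,5,24),60):
    q,A=fitcyl(C,ce,[.64,-.13]); print(ce.round(1),a,q.round(4),A)
print(s['tcp_pos'],togo(s,[.6457,-.1315,.0446]))
E
```

```text
[425.4  90.8] 71 [ 0.5337 -0.2021] 1687.3986905559432
[430.3 106.3] 75 [ 0.5316 -0.1885] 1650.660366980359
[319.6 200.1] 1192 [ 0.6459 -0.1314] 1211.2982395447325
[551.2 219.6] 881 [ 0.4285 -0.051 ] 1870.687189349439
[606.4 250.5] 190 [0.3696 0.0012] 1908.5018438552506
[205.6 277. ] 538 [ 0.7825 -0.0801] 1458.1821896799374
[436.6 277.2] 540 [ 0.5501 -0.0177] 1454.8129739116412
[409.5 322.1] 4451 [0.5869 0.031 ] 1378.5495746149682
[ 0.64351627 -0.13311564  0.31814741] [-0.12 -0.11  5.5 ]
```

Emit:
jog_arm --pt "-0.1 -0.09 0.5 0" --pt "0 0 1 0" --pt "0 0 1 0" --pt "0 0 1 0" --pt "0 0 1 0" --pt "0 0 0.7 0" --pt "0 0 0.3 0" --pt "0 0 0 0" --pt "0 0 0 0"

```text
time_s: 17.35
tcp_pos: [0.6464, -0.131, 0.2096]
ee_rot: [[-0.257, -0.966, 0.002], [-0.966, 0.257, -0.0], [-0.0, -0.002, -1.0]]
wrist_force: [0.2, -0.3, 0.4]
gripper_width: 0.686
gripper_force: 0.0
```

Emit:
jog_arm --pt "0 0 0 0" --pt "0 0 0 0" --pt "0 0 0 0" --pt "0 0 0 0" --pt "0 0 0 0" --pt "0 0 0 0" --grip 22

```text
time_s: 17.95
tcp_pos: [0.6458, -0.131, 0.2089]
ee_rot: [[-0.257, -0.966, -0.0], [-0.966, 0.257, -0.0], [0.0, 0.0, -1.0]]
wrist_force: [-0.8, -0.4, 1.6]
gripper_width: 0.335
gripper_force: 30.0
```

Emit:
jog_arm --pt "0 0 -0.5 0" --pt "0 0 -1 0" --pt "0 0 -1 0" --pt "0 0 -1 0" --pt "0 0 -1 0" --pt "0 0 -1 0" --pt "0 0 -1 0" --pt "0 0 -1 0" --pt "0 0 -1 0" --pt "0 0 -1 0"

```text
time_s: 18.95
tcp_pos: [0.6455, -0.131, 0.3994]
ee_rot: [[-0.257, -0.966, -0.001], [-0.966, 0.257, 0.0], [-0.0, 0.001, -1.0]]
wrist_force: [0.4, -0.5, -3.3]
gripper_width: 0.339
gripper_force: 30.0
```

Emit:
jog_arm --pt "-0.5 0.17 -0.5 0" --pt "-1 0.35 0 0" --pt "-1 0.35 0 0" --pt "-1 0.35 0 0" --pt "-1 0.35 0 0" --pt "-1 0.35 0 0" --pt "-1 0.35 0 0" --pt "-1 0.35 0 0" --pt "-1 0.35 0 0" --pt "-1 0.35 0 0"

```text
time_s: 19.95
tcp_pos: [0.6299, 0.0712, 0.408]
ee_rot: [[-0.257, -0.966, -0.002], [-0.966, 0.257, 0.0], [0.0, 0.002, -1.0]]
wrist_force: [-0.5, -0.5, -2.1]
gripper_width: 0.336
gripper_force: 30.0
```

Emit:
jog_arm --pt "-1 0.35 0 0" --pt "-1 0.35 0 0" --pt "-1 0.35 0 0" --pt "-1 0.35 0 0" --pt "-1 0.35 0 0" --pt "-1 0.35 0 0" --pt "-1 0.35 0 0" --pt "-1 0.35 0.4 0" --pt "-0.5 0.14 1 0" --pt "0 0 1 0"

```text
time_s: 20.95
tcp_pos: [0.617, 0.2515, 0.3595]
ee_rot: [[-0.255, -0.967, 0.0], [-0.967, 0.255, 0.001], [-0.001, 0.0, -1.0]]
wrist_force: [-0.2, -0.8, -2.3]
gripper_width: 0.334
gripper_force: 30.0
```

Emit:
jog_arm --pt "0 0 1 0" --pt "0 0 1 0" --pt "0 0 1 0" --pt "0 0 1 0" --pt "0 0 0.6 0" --pt "0 0 0 0" --pt "0 0 0 0" --pt "0 0 0 0"

```text
time_s: 21.75
tcp_pos: [0.6179, 0.2495, 0.2701]
ee_rot: [[-0.257, -0.966, 0.002], [-0.966, 0.257, 0.001], [-0.002, -0.002, -1.0]]
wrist_force: [0.1, 0.2, -3.1]
gripper_width: 0.334
gripper_force: 30.0
```

```bash
python3 - <<'E'
from h import *
s=sense();a=cap('wrist');print(s['time_s'],s['tcp_pos'],s['ee_rot'][2]);print(togo(s,[.6174,.2493,s['tcp_pos'][2]-.164]))
cv2.imwrite('pics/hov2.png',cv2.resize(a[60:300,160:480],None,fx=2,fy=2,interpolation=cv2.INTER_CUBIC))
E
```

```text
21.75 [0.61790682 0.24947002 0.27007939] [-0.00176166 -0.00187241 -0.9999967 ]
[0.03 0.04 0.02]
```

View pics/hov2.png

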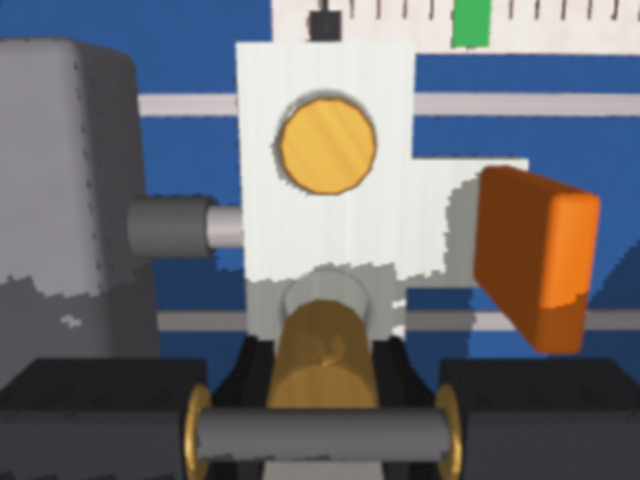

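Emit:
jog_arm --pt "0.02 0.02 0.4 0" --pt "0 0 0.3 0" --pt "0 0 0.2 0" --pt "0 0 0.2 0" --pt "0 0 0.2 0" --pt "0 0 0.1 0" --pt "0 0 0 0" --pt "0 0 0 0"

```text
time_s: 22.6
tcp_pos: [0.6171, 0.2488, 0.2409]
ee_rot: [[-0.257, -0.966, 0.0], [-0.966, 0.257, 0.0], [-0.0, -0.0, -1.0]]
wrist_force: [0.2, 0.2, -1.8]
gripper_width: 0.336
gripper_force: 30.0
```

Emit:
jog_arm --pt "0 0 0.2 0" --pt "0 0 0.2 0" --pt "0 0 0.12 0" --pt "0 0 0.06 0" --pt "0 0 0 0" --pt "0 0 0 0"

```text
time_s: 23.2
tcp_pos: [0.6171, 0.2488, 0.2292]
ee_rot: [[-0.257, -0.966, 0.0], [-0.966, 0.257, 0.0], [-0.0, -0.0, -1.0]]
wrist_force: [-0.0, 0.7, -2.3]
gripper_width: 0.34
gripper_force: 30.0
```

Emit:
jog_arm --pt "0 0 0 0" --pt "0 0 0 0" --pt "0 0 0 0" --pt "0 0 -0.5 0" --pt "0 0 -1 0" --pt "0 0 -1 0" --pt "0 0 -1 0" --pt "0 0 -1 0" --pt "0 0 0 0" --pt "0 0 0 0" --grip 44

```text
time_s: 24.2
tcp_pos: [0.6169, 0.2487, 0.3201]
ee_rot: [[-0.257, -0.966, 0.001], [-0.966, 0.257, 0.001], [-0.001, -0.001, -1.0]]
wrist_force: [1.3, 0.5, -0.9]
gripper_width: 0.508
gripper_force: 0.0
```

```bash
python3 - <<'E'
from h import *
s=sense();a=cap('wrist','w5.png');print(s['time_s'],s['tcp_pos'],s['wrist_force'])
C=cam('wrist',s)
for ce,ar,l in blobs(orange(a),100): print(ce,ar,fitcyl(C,ce,[.6,.2],z0=.024))
# handle target: 65mm ahead of pockets mid
a_=np.deg2rad(-14.8);ex=np.array([np.cos(a_),np.sin(a_)]);mid=(np.array([.6007,.1874])+[.6171,.2490])/2
h=mid-.065*ex;print(h,togo(s,[*h,.085]))
E
```

```text
24.2 [0.61689365 0.24874558 0.32006649] [ 1.2621203   0.53358477 -0.86769036]
[321.53201082 129.5716862 ] 1109 (array([0.60128126, 0.18702214]), 1253.2792818120215)
[403.60453185 171.96280462] 2339 (array([0.54307879, 0.23987321]), 1593.447850019671)
[321.32345248 203.50479512] 1147 (array([0.61793942, 0.24899497]), 1407.8221903997473)
[232.06304348 277.36086957] 460 (array([0.72094781, 0.30036063]), 1614.9965772270225)
[410.01555556 277.49333333] 450 (array([0.55467747, 0.34470239]), 1614.9521090995986)
[379.735083   322.32637954] 4458 (array([0.59334845, 0.38899485]), 1549.7091526552103)
[0.54605648 0.23480397] [1.6  3.25 3.57]
```

Emit:
jog_arm --pt "0.4 0.8 0 0" --pt "0.4 0.8 0 0" --pt "0.4 0.8 0 0" --pt "0.4 0.8 0.3 0" --pt "0 0 0.8 0" --pt "0 0 1 0" --pt "0 0 0.9 0" --pt "0 0 0.5 0" --pt "0 0 0 0" --pt "0 0 0 0" --grip 40

```text
time_s: 25.25
tcp_pos: [0.5472, 0.2345, 0.2492]
ee_rot: [[-0.257, -0.966, 0.0], [-0.966, 0.257, -0.0], [0.0, -0.0, -1.0]]
wrist_force: [-0.7, -0.0, 0.5]
gripper_width: 0.462
gripper_force: 0.0
```

```bash
python3 - <<'E'
from h import *
s=sense();print(s['time_s'],s['tcp_pos'],s['wrist_force'])
a=cap('scene');b=cap('wrist')
cv2.imwrite('pics/h1.png',np.hstack([cv2.resize(a[90:210,280:440],(480,360),interpolation=cv2.INTER_CUBIC),b[20:380,160:480]]))
E
```

```text
25.25 [0.54718026 0.23445788 0.24915274] [-0.74810238 -0.04318151  0.4884251 ]
```

View pics/h1.png

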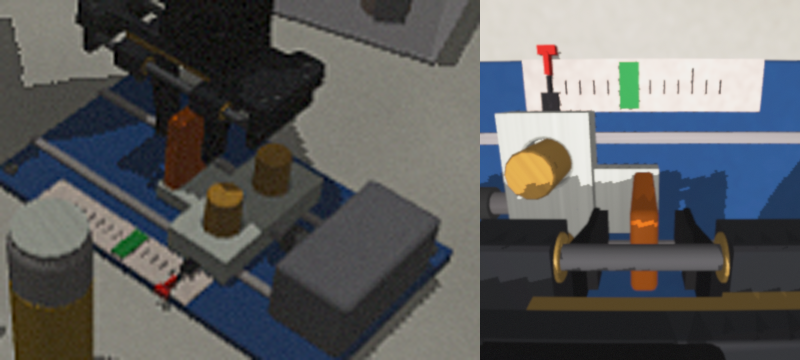

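Emit:
jog_arm --pt "0 0 0 0" --pt "0 0 0 0" --pt "0 0 0 0" --pt "0 0 0 0" --pt "0 0 0 0" --pt "0 0 0 0" --grip 6

```text
time_s: 25.95
tcp_pos: [0.5464, 0.2345, 0.2493]
ee_rot: [[-0.257, -0.966, -0.001], [-0.966, 0.257, -0.0], [0.0, 0.001, -1.0]]
wrist_force: [-5.3, 1.4, 3.9]
gripper_width: 0.158
gripper_force: 30.0
```

```bash
cat > rd.py <<'E'
from h import *
# reading of follower (red), band, pointer column in wrist view -> tester x, relative to band
s=sense();im=cap('wrist','rd%d.png'%int(s['time_s']*100));C=cam('wrist',s)
a=np.deg2rad(-14.8);ex=np.array([np.cos(a),np.sin(a)])
H,S,V=cv2.split(cv2.cvtColor(im,cv2.COLOR_BGR2HSV))
f=lambda m,z:[toplane(C,[ce],z)[0,:2]@ex for ce,ar,l in sorted(blobs(m,15),key=lambda b:-b[1]) if ce[1]<130][:2]
G=f((H>45)&(H<85)&(S>100),.014);R=f(((H<6)|(H>172))&(S>140)&(V>90),.024)
print(s['time_s'],s['tcp_pos'],s['wrist_force'].round(1),s['gripper_width'],'band',G,'red',R,'red ahead of band mm',(np.array(R[:1])-G[:1])*1000)
E
python3 rd.py
```

```text
25.95 [0.54641919 0.23453172 0.24931323] [-5.3  1.4  3.9] 0.15794159631549137 band [np.float64(0.4790908990422812)] red [np.float64(0.5324782294354584)] red ahead of band mm [53.38733039]
```

Emit:
jog_arm --pt "0 0.05 0 0" --pt "0 0.1 0 0" --pt "0 0.15 0 0" --pt "0 0.2 0 0" --pt "0 0.2 0 0" --pt "0 0.2 0 0" --pt "0 0.2 0 0" --pt "0 0.2 0 0" --pt "0 0.2 0 0"

```text
time_s: 26.9
tcp_pos: [0.5198, 0.2414, 0.2493]
ee_rot: [[-0.257, -0.966, 0.005], [-0.966, 0.257, -0.0], [-0.001, -0.004, -1.0]]
wrist_force: [8.4, -5.1, -3.2]
gripper_width: 0.155
gripper_force: 30.0
```

Emit:
jog_arm --pt "0 0.2 0 0" --pt "0 0.2 0 0" --pt "0 0.15 0 0" --pt "0 0.1 0 0" --pt "0 0.1 0 0" --pt "0 0 0 0" --pt "0 0 0 0" --pt "0 0 0 0"

```text
time_s: 27.7
tcp_pos: [0.5054, 0.2452, 0.2493]
ee_rot: [[-0.257, -0.966, 0.004], [-0.966, 0.257, -0.0], [-0.001, -0.004, -1.0]]
wrist_force: [7.6, -4.1, -3.0]
gripper_width: 0.162
gripper_force: 30.0
```

```bash
python3 rd.py
```

```text
27.7 [0.50539919 0.24516324 0.24929835] [ 7.6 -4.1 -3. ] 0.16179183319764848 band [np.float64(0.4789629616947281)] red [np.float64(0.4912914655305868)] red ahead of band mm [12.32850384]
```

Emit:
jog_arm --pt "0 0.1 0 0" --pt "0 0.15 0 0" --pt "0 0.15 0 0" --pt "0 0.1 0 0" --pt "0 0.08 0 0" --pt "0 0.05 0 0" --pt "0 0 0 0" --pt "0 0 0 0"

```text
time_s: 28.55
tcp_pos: [0.4935, 0.2483, 0.2493]
ee_rot: [[-0.257, -0.966, 0.005], [-0.966, 0.257, -0.0], [-0.001, -0.005, -1.0]]
wrist_force: [10.3, -5.9, -3.8]
gripper_width: 0.157
gripper_force: 30.0
```

```bash
python3 rd.py; f=$(ls -t pics/rd*.png|head -1); python3 - <<E
from h import *
im=cv2.imread('$f'); cv2.imwrite('pics/v1.png',cv2.resize(im[20:220,240:500],None,fx=3,fy=3,interpolation=cv2.INTER_CUBIC))
E
```

```text
28.55 [0.49347632 0.24834533 0.24928773] [10.3 -5.9 -3.8] 0.15749219983329096 band [np.float64(0.47595225425464255), np.float64(0.4845994540591249)] red [np.float64(0.4791444317651494)] red ahead of band mm [3.19217751]
```

View pics/v1.png

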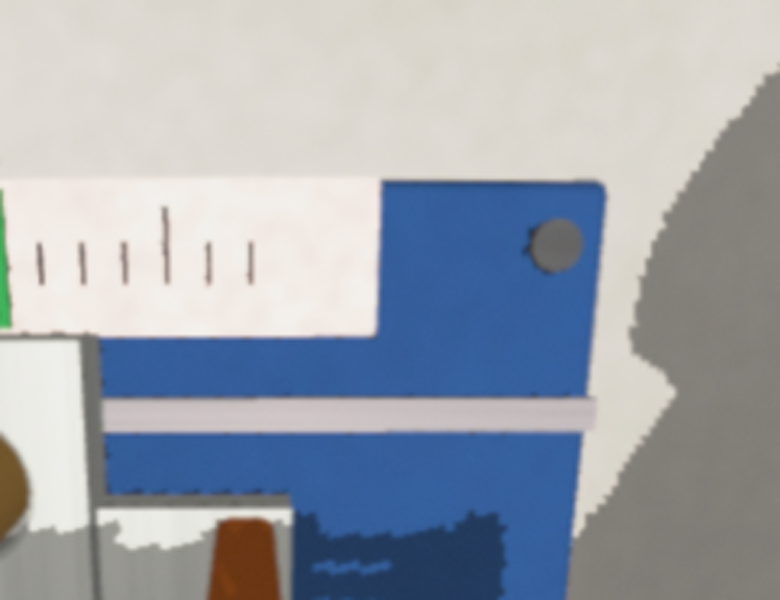

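```bash
f=$(ls -t pics/rd*.png|head -1); python3 - <<E
from h import *
im=cv2.imread('$f'); H,S,V=cv2.split(cv2.cvtColor(im,cv2.COLOR_BGR2HSV)); g=(H>45)&(H<85)&(S>100)
g[140:]=0;rd=(((H<6)|(H>172))&(S>140)&(V>90)); rd[140:]=0
ys,xs=np.where(g);print('green cols',xs.min(),xs.max(),'rows',ys.min(),ys.max())
for y in range(ys.min(),ys.max()+1,4):
    x=xs[ys==y];d=np.where(V[y,x.min():x.max()+1]<70)[0]+x.min();print(y,x.min(),x.max(),'dark',(d.min(),d.max()) if len(d) else 0)
y,x=np.where(rd);print('red',x.min(),x.max(),y.min(),y.max())
x0,y0=xs.min()-60,0
cv2.imwrite('pics/v2.png',cv2.resize(im[0:150,max(x0,0):x0+140],None,fx=4,fy=4,interpolation=cv2.INTER_CUBIC))
E
```

```text
green cols 222 242 rows 83 128
83 236 238 dark 0
87 230 239 dark 0
91 231 239 dark 0
95 230 240 dark 0
99 222 240 dark (np.int64(226), np.int64(227))
103 223 240 dark (np.int64(226), np.int64(228))
107 223 241 dark (np.int64(226), np.int64(229))
111 223 241 dark (np.int64(227), np.int64(229))
115 237 241 dark 0
119 237 242 dark 0
123 237 242 dark (np.int64(237), np.int64(237))
127 237 242 dark (np.int64(237), np.int64(237))
red 215 234 66 95
```

View pics/v2.png

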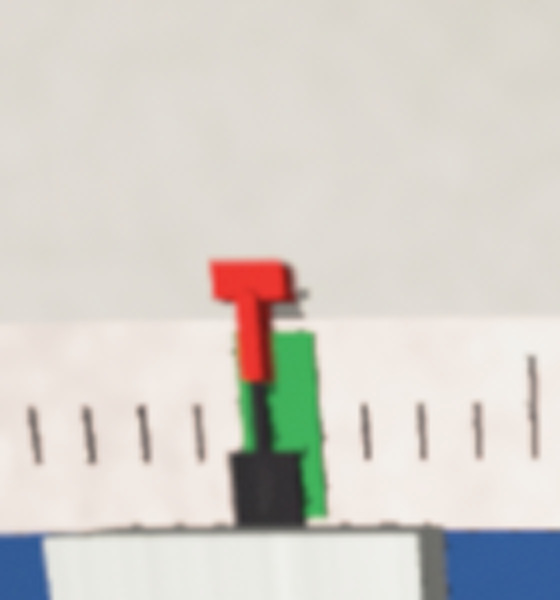

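```bash
python3 - <<'E'
from h import *
s=sense();C=cam('wrist',s);a=np.deg2rad(-14.8);ex=np.array([np.cos(a),np.sin(a)])
p=toplane(C,[[227.2,103]],.021)[0,:2]@ex
e=toplane(C,[[221.8,103],[240.6,103]],.014)[:,:2]@ex
print(p,e,e.mean(),(p-e.mean())*1000)
E
```

```text
0.47989127008366333 [0.48595595 0.4725348 ] 0.47924537567406555 0.6458944095977803
```

Emit:
jog_arm --pt "0 0 0 0" --pt "0 0 0 0" --pt "0 0 0 0" --pt "0 0 0 0" --pt "0 0 0 0" --pt "0 0 0 0" --pt "0 0 0 0" --pt "0 0 0 0" --pt "0 0 0 0" --pt "0 0 0 0"

```text
time_s: 29.6
tcp_pos: [0.4935, 0.2483, 0.2493]
ee_rot: [[-0.257, -0.966, 0.005], [-0.966, 0.257, -0.0], [-0.001, -0.005, -1.0]]
wrist_force: [10.8, -4.9, -4.3]
gripper_width: 0.157
gripper_force: 30.0
```

Emit:
jog_arm --pt "0 0 0 0" --pt "0 0 0 0" --pt "0 0 0 0" --pt "0 0 0 0" --pt "0 -0.05 0 0" --pt "0 -0.08 0 0" --pt "0 -0.1 0 0" --pt "0 -0.12 0 0" --pt "0 -0.12 0 0" --pt "0 -0.12 0 0"

```text
time_s: 30.6
tcp_pos: [0.5046, 0.2454, 0.2493]
ee_rot: [[-0.257, -0.966, 0.004], [-0.966, 0.257, -0.0], [-0.001, -0.004, -1.0]]
wrist_force: [7.7, -4.6, -0.8]
gripper_width: 0.154
gripper_force: 30.0
```

Emit:
jog_arm --pt "0 -0.12 0 0" --pt "0 -0.12 0 0" --pt "0 -0.12 0 0" --pt "0 -0.12 0 0" --pt "0 -0.12 0 0" --pt "0 -0.12 0 0" --pt "0 -0.12 0 0" --pt "0 -0.12 0 0" --pt "0 -0.12 0 0" --pt "0 -0.12 0 0"

```text
time_s: 31.6
tcp_pos: [0.5274, 0.2394, 0.2493]
ee_rot: [[-0.257, -0.966, 0.003], [-0.966, 0.257, -0.0], [-0.001, -0.003, -1.0]]
wrist_force: [5.5, -2.9, -0.9]
gripper_width: 0.161
gripper_force: 30.0
```

Emit:
jog_arm --pt "0 -0.12 0 0" --pt "0 -0.12 0 0" --pt "0 -0.12 0 0" --pt "0 -0.1 0 0" --pt "0 -0.1 0 0" --pt "0 -0.08 0 0" --pt "0 -0.08 0 0" --pt "0 -0.06 0 0" --pt "0 0 0 0"

```text
time_s: 32.5
tcp_pos: [0.5413, 0.2358, 0.2493]
ee_rot: [[-0.257, -0.966, 0.001], [-0.966, 0.257, -0.0], [-0.0, -0.001, -1.0]]
wrist_force: [5.5, -3.2, 0.5]
gripper_width: 0.157
gripper_force: 30.0
```

Emit:
jog_arm --pt "0 -0.05 0 0" --pt "0 -0.05 0 0" --pt "0 -0.05 0 0" --pt "0 -0.05 0 0" --pt "0 -0.05 0 0" --pt "0 -0.04 0 0" --pt "0 -0.02 0 0" --pt "0 0 0 0" --pt "0 0 0 0"

```text
time_s: 33.4
tcp_pos: [0.5464, 0.2346, 0.2493]
ee_rot: [[-0.257, -0.966, -0.001], [-0.966, 0.257, -0.0], [0.0, 0.001, -1.0]]
wrist_force: [-2.5, -0.8, 6.3]
gripper_width: 0.161
gripper_force: 30.0
```

Emit:
jog_arm --pt "0 -0.03 0 0" --pt "0 0 0 0" --pt "0 0 0 0"

```text
time_s: 33.7
tcp_pos: [0.5466, 0.2345, 0.2493]
ee_rot: [[-0.257, -0.966, -0.002], [-0.966, 0.257, -0.0], [0.001, 0.002, -1.0]]
wrist_force: [-3.6, 0.2, 5.8]
gripper_width: 0.156
gripper_force: 30.0
```

Emit:
jog_arm --pt "0 0 0 0" --pt "0 0 0 0" --pt "0 0 0 0" --pt "0 0 0 0" --pt "0 0 -0.3 0" --pt "0 0 -0.8 0" --pt "0 0 -1 0" --pt "0 0 -1 0" --pt "0 0 -1 0" --pt "0 0 -1 0" --grip 40

```text
time_s: 34.7
tcp_pos: [0.5475, 0.2341, 0.3524]
ee_rot: [[-0.257, -0.966, 0.0], [-0.966, 0.257, 0.0], [-0.0, -0.0, -1.0]]
wrist_force: [0.1, 0.1, 0.2]
gripper_width: 0.459
gripper_force: 0.0
```

Emit:
jog_arm --pt "-0.5 0 -1 0" --pt "-1 0 -1 0" --pt "-1 0 -1 0" --pt "-1 0 0 0" --pt "-0.5 0 0 0" --pt "0 0 0 0" --pt "0 0 0 0"

```text
time_s: 35.4
tcp_pos: [0.5679, 0.311, 0.4103]
ee_rot: [[-0.257, -0.966, -0.002], [-0.966, 0.257, -0.001], [0.002, 0.001, -1.0]]
wrist_force: [0.3, -0.5, -0.2]
gripper_width: 0.463
gripper_force: 0.0
```

```bash
python3 rd.py; f=$(ls -t pics/rd*.png|head -1); python3 - <<E
from h import *
s=sense();C=cam('wrist',s);im=cv2.imread('$f')
for ce,ar,l in blobs(orange(im,5,24),100):
    if ce[1]<260: print(ce,ar,fitcyl(C,ce,[.6,.2],z0=.024))
H,S,V=cv2.split(cv2.cvtColor(im,cv2.COLOR_BGR2HSV)); g=(H>45)&(H<85)&(S>100);rd=(((H<6)|(H>172))&(S>140)&(V>90))
for n,m in(('g',g),('r',rd)):
    for ce,ar,l in blobs(m,10):
        ys,xs=np.where(l); print(n,ce,ar,xs.min(),xs.max(),ys.min(),ys.max())
print(proj(C,[[.6014,.1872,.074],[.6179,.249,.074]]))
cap('wrist');spots('wrist',['pocket0','handle','slug_a','band','follower_mark'])
E
```

```text
35.4 [0.56789039 0.31104964 0.41032866] [ 0.3 -0.5 -0.2] 0.46292864084139745 band [np.float64(0.4784638728622951)] red [np.float64(0.48073989465605077)] red ahead of band mm [2.27602179]
[261.65616798  79.89238845] 762 (array([0.60143712, 0.1871271 ]), 910.9703696639335)
[321.9015873  110.32698413] 630 (array([0.54726878, 0.23438897]), 669.9472423315747)
[264.29780564 139.68808777] 638 (array([0.61821728, 0.24826241]), 779.8066050001071)
g [313.61389961  40.25868726] 259 308 318 25 53
r [311.23529412  18.54117647] 85 307 315 13 30
[[258.65193551  78.47380158]
 [261.95384111 141.83481626]]
wrist pocket0 [([0.5945, 0.2197, 0.04], 0.82)]
wrist handle [([0.5912, 0.224, 0.0426], 0.63), ([0.5365, 0.1533, 0.0171], 0.23)]
wrist slug_a [([0.5981, 0.1853, 0.0724], 0.85), ([0.6117, 0.2455, 0.0711], 0.71), ([0.5947, 0.2228, 0.0444], 0.27)]
wrist band [([0.5346, 0.1549, 0.0134], 0.89)]
wrist follower_mark [([0.5931, 0.2214, 0.0406], 0.34)]
```

```bash
python3 -c "
from station import r
print(r.finish_job())"
```

```text
the job is handed in; nothing more can be done
None
```

The job is handed in at about 36 s: both slugs stand in their pockets, the pointer was held over the green band for over a second, and the carriage is eased fully home. By the last wrist-camera reading the red follower is left about 2 mm from the band's centre, well inside it.

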